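Set the countertop dryer for orange slices

TASK

Set up the small dryer for a batch of orange slices: open its air vent fully, and turn the recessed thermostat knob from off to the mark of two strokes. The vent knob has to be lifted over the bridge of its gate and must end fully down in the far, open notch; the thermostat must be pushed in to turn, never wrenched against its lock, and must end sprung fully out again, locked at the two-stroke mark. Leave the sugar dredger, the pastry cutter and the bowl beside the dryer where they stand.

Things in the scene. Friction and masses are not known exactly. Their poses are not given: they have to be found in the camera images.
- dial_center (a point): Where the dial's axis meets the surface of the dryer's sloped steel panel. Site axes: x up the slope, y level to the left, z straight out of the panel (35 deg from upright, leaning to the front). Round it a black well, 84 mm wide, 36 mm deep, with a lip 5 mm high. Dial marks outside the lip: a dot (off) 50 deg left of up-slope, then clockwise one, two, three strokes at 35, 70, 105 deg from the dot.
- thermostat_grip (a point): Grip point of the thermostat, a black bar 44 mm long, 16 mm thick, 32 mm high on a skirt disc 48 mm wide, 4.5 mm high, in the middle of the well: on the axis, 5 mm below the bar's top, 30 mm above the well's floor, 6 mm below the panel surface. Moves with the knob: x along the bar to its pointer, z out of the panel. Pushed in, it lies up to 8 mm deeper.
- thermostat (a joint): Turn of the thermostat, rad, growing clockwise as seen from outside: 0 at the dot, 1.22 at two strokes; range -0.32 to 2.0. Free near the dot; elsewhere a lock holds it unless pushed in. The lock notch of each mark sits unseen up to 0.15 rad either side of the mark, with 0.07 rad of play: turn on slowly, pushing no more, until the knob springs out.
- thermostat_push (a joint): How far the thermostat knob is pushed in, m: 0 sprung fully out (locked), 0.008 at its stop. The spring gives 5 N at 0 and 10 N at the stop; the lock lets go at 0.0055. Let go between two notches, the knob stays about 0.005 in; over a notch it springs out.
- vent_grip (a point): Grip point of the vent knob: a black upright block 14 mm along the track, 26 mm up the slope, 22 mm high on a thin stem, standing on the left half of the panel; 7 mm below its top, 36 mm above the panel when down. Axes as dial_center (x up the slope, y along the track, z out of the panel). It moves with the knob. The gate strips under it stand 11.5 mm above the panel.
- vent (a joint): Place of the vent knob along its level track, m, growing to the left (+y of dial_center): 0 shut, 0.052 in the open notch (which leaves 1.5 mm of play each way), stop at 0.0575, past the notch. With the key down it slides freely from 0 to 0.017; then a bridge 27 mm long blocks it.
- vent_lift (a joint): How far the vent knob is lifted straight out of the panel, m: 0 fully down in the gate, at most 0.016. Over 0.007 its key clears the bridge. A light spring (2 to 4 N) draws it down.
- dredger_mid (a point): Bystander: plain grey sugar dredger, 72 mm wide, 108 mm high, standing left of the dryer; point at half its height.
- cutter_mid (a point): Bystander: round steel pastry cutter, 72 mm wide, 43 mm high, standing right of the dryer; point at half its height.
- bowl_mid (a point): Bystander: pink bowl under film, 152 mm wide, 63 mm high, on the table right in front of the dryer; point 30 mm above the table.

How it is judged:
At the end, for the whole second after the job is handed in: The vent knob stands in the open notch (vent 0.049 to 0.055) and fully down (vent_lift under 2 mm); the thermostat points to the two-stroke mark (0.99 to 1.45 rad) and has sprung out (pushed in less than 1.5 mm); the dredger, cutter and bowl have stayed within 20 mm of their places (value of joint vent between 0.049 and 0.055 m and value of joint vent_lift below 0.002 m and value of joint thermostat between 0.99 and 1.45 rad and value of joint thermostat_push below 0.0015 m); the robot touches nothing.
It fails at once if the dredger, the cutter or the bowl is pushed more than 20 mm from its place (distance of any of dredger_mid, cutter_mid, bowl_mid from where it was at the start of the episode above 0.02 m).
It fails at once if the thermostat knob is wrenched against its lock: the fingers bear on it with more than 400 N (contact force between the fingers and thermostat above 400 N).
It also fails if it takes over 48 s, if anything falls off the work surface, if the arm or the gripper's body presses on something with over 40 N, if the wrist force passes 120 N, or if a joint passes its speed limit or range.

ROBOT

A 6-joint arm with a two-finger parallel gripper is mounted at the origin on the work surface; the furniture and walls round the work are solid. World frame = base frame: x ahead of the robot, y to its left, z up, the work surface at z = 0. Lengths are in m, angles in rad, forces in N, time in s.
With the tool pointing down it reaches from about 0.25 to 0.775 m from the base axis. Payload 8.9 kg.
Tool frame: the origin (TCP) lies midway between the tips of the shut fingers; the grasp point (between the pads) lies 19 mm behind it (pinch_z is the distance from the TCP to the grasp point, in m); z points along the fingers, y is the line along which they close (so a half turn about z gives the same grasp; the last joint's range is limited). The gripper opens to 85 mm and grips with 20 to 120 N. Pads are 22 mm wide; open, the fingers measure 114 mm over their backs; the gripper's body (76 mm by 85 mm) begins 54 mm behind the grasp point. The pads swing forward as they close: fully open they stand 13 mm farther back than shut.
Start: joints at [0.972, 0.291, -0.153, 1.127, 0, 1.431], TCP at [0.233, 0.47, 0.231] pointing down, gripper open.
Joint ranges: [-2.52, 2.52], [-0.91, 1.74], [-1.3, 1.37], [-1.96, 2.02], [-1.52, 1.47], [-3.14, 3.14]. Speed limits (rad/s): [2.22, 2.22, 2.79, 3.14, 3.14, 3.14].

INTERFACE

Orientations are given as a rotation vector (axis times angle).
In Python, from workcell import sense, camera, camera_params, sign_off, pinch_z gives the robot as it stands.
- The arm moves only by the tool servo_tool, never from a script. Its argument "deltas" is a list of rows, each an object with "dp": the shift along the tool's x, y, z in mm, a list of three; "angular": the turn, a rotation vector about the tool's x, y, z in rad, a list of three; "fingers": the finger opening in mm, from 0 to 85.4. In form: [{"dp": [dx, dy, dz], "angular": [ax, ay, az], "fingers": fingers}, ...]. A call has 1 to 12 rows; each row shifts and turns the commanded pose from where the row before left it, along the tool's axes as they then stand; what a row does not reach is not made up. A row lasts 1/12 s, in which the tool goes at most 41.7 mm and 7.16 degrees, less where a joint would pass 70% of its speed; a pose out of reach is approached as far as the arm can. A call is refused whole if a number of a shift passes 41.7 or a number of a turn 0.125, either way. A call with a gripper value outside its range is refused whole. The fingers move at their own pace and stop on an object; the grip force is fixed at half the most. Time passes only in rows, so rows that do not move let the fingers close. It gives the time, the measured TCP pose, the force, the opening and the grip force at its end, in the units of the state.
- sense(): the state, without advancing time (a new reading comes with each control period).
- camera(name): name is "scene" or "side" or "wrist"; returns the picture (400x640x3 uint8, blue, green, red); there is no depth.
- camera_params(name): a dict with "camera_matrix" (3x3 intrinsics, pixels), "world_to_cam" (4x4, takes a point from world to camera coordinates); the wrist camera has in their place "tool_from_camera" (4x4, takes a point from camera to tool coordinates, whose origin is the TCP and whose axes are the flange's). Camera axes: x right, y down, z forward; pixel columns grow to the right and rows downward; lengths in m; the calibration is good to about 2 mm. A picture is of the moment at which its call begins: read the wrist's pose just before it. camera_params takes no time and is no camera call.
- sign_off(): hands the job in; it is judged then, once.
The state is a dict: "clock": time; "joint_positions": joint angles; "joint_velocities": joint speeds; "effort": joint torques, N m; "tcp_pos": TCP position; "orientation": TCP orientation; "contact_force": force on the tool from outside, world axes, zero at the start; "ft_torque": the same for the moment, N m; "grip_width": finger opening in m; "finger_force": force on a finger pad.
Only numpy, scipy, OpenCV 4.12 (cv2) and the standard library are available. Lean on these libraries where they do the work, as an engineer would, in place of code of your own. Each camera call takes 0.05 s, during which the arm holds its last target. There are 200 camera calls.

## Working session

There is one attempt and no reset: what is moved stays moved. The work goes in short steps, Python scripts to look and compute and a tool call to move; the robot and the scene stay as the last step left them, time stands still between calls to the robot, and variables do not carry over. Pictures are saved under pics/ and viewed, at most 10 in all, crops included, and the job is handed in when it is done.

Besides the shell and the picture viewer there is one more tool, called after "Request:" as name([rows], argument=value, ...), one row to a line, values as JSON. servo_tool: Moves the arm, as the interface text tells. Its arguments: {"type":"object","properties":{"deltas":{"type":"array","items":{"type":"object","properties":{"dp":{"type":"array","items":{"type":"number"}},"angular":{"type":"array","items":{"type":"number"}},"fingers":{"type":"number"}}}}},"required":["deltas"]}

```bash
ls; mkdir -p pics; python3 - <<'E'
from workcell import sense,camera,camera_params,pinch_z
import cv2
print(sense(),pinch_z)
for n in("scene","side"):
    cv2.imwrite(f"pics/{n}0.png",camera(n))
    p=camera_params(n);print(n,p)
print(camera_params("wrist"))
E
```

```text
pics
{'clock': 0.0, 'joint_positions': array([ 9.71749824e-01,  2.91271109e-01, -1.54163739e-01,  1.12669908e+00,
       -1.53673017e-05,  1.43151967e+00]), 'joint_velocities': array([-8.11279282e-04,  2.47277503e-03,  5.68252571e-04,  1.02750088e-03,
       -5.15792564e-05,  4.80407055e-04]), 'effort': array([ 1.03361472e-03, -5.37140036e+01,  3.31373227e+01,  1.56072417e-02,
       -2.63742695e-04, -1.28027747e-05]), 'tcp_pos': array([0.23269306, 0.47010305, 0.23072311]), 'orientation': array([-7.15753639e-01, -3.05848899e+00,  1.96797056e-03]), 'contact_force': array([-1.26092707,  0.43646604,  0.30208503]), 'ft_torque': array([ 0.00572827, -0.0214934 ,  0.02452877]), 'finger_force': 0.0, 'grip_width': 0.08544815297714836} 0.0187
scene {'camera_matrix': array([[460.16814003,   0.        , 329.228206  ],
       [  0.        , 460.16814003, 201.74386498],
       [  0.        ,   0.        ,   1.        ]]), 'world_to_cam': array([[ 0.72080455, -0.69298735,  0.01446848, -0.38327639],
       [-0.30581892, -0.33668849, -0.89057041,  0.23120143],
       [ 0.62202539,  0.63750246, -0.454
[... 454 characters left out ...]
 [ 3.53617420e-02, -8.13432006e-01, -5.80584119e-01,
         1.34149201e+00],
       [ 0.00000000e+00,  0.00000000e+00,  0.00000000e+00,
         1.00000000e+00]])}
{'camera_matrix': array([[285.80610385,   0.        , 324.94622623],
       [  0.        , 285.80610385, 196.01451109],
       [  0.        ,   0.        ,   1.        ]]), 'tool_from_camera': array([[-4.20925509e-04, -9.44392072e-01, -3.28821285e-01,
         8.56060715e-02],
       [ 9.99999906e-01, -3.63731163e-04, -2.35449002e-04,
         2.29674051e-04],
       [ 1.02753623e-04, -3.28821353e-01,  9.44392136e-01,
        -1.42479776e-01],
       [ 0.00000000e+00,  0.00000000e+00,  0.00000000e+00,
         1.00000000e+00]])}
```

View pics/scene0.png

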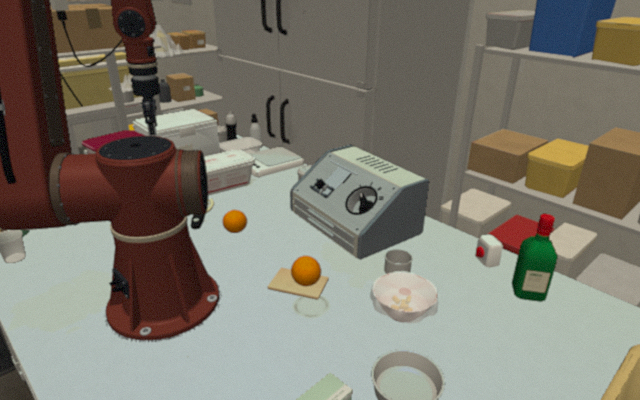

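View pics/side0.png

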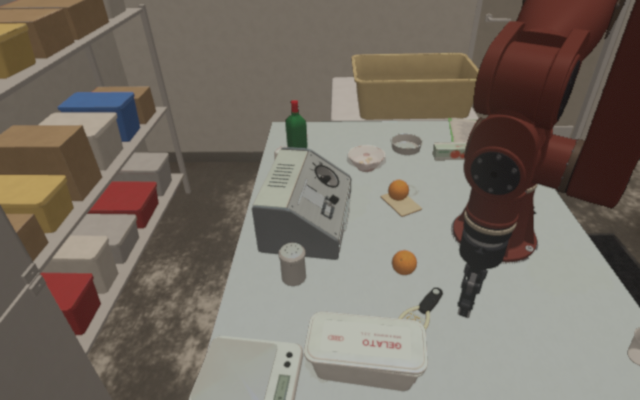

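The scene view shows the dryer with its dial at about (362,201) and the vent at about (321,186). In the side view the dial is near (327,176) and the vent near (330,205). I'll triangulate these and look closer.

```bash
cat > h.py <<'E'
import numpy as np,cv2
from workcell import *
from scipy.spatial.transform import Rotation as R
def P(n):
    p=camera_params(n);return p["camera_matrix"]@p["world_to_cam"][:3]
def tri(a,b):
    X=cv2.triangulatePoints(P("scene"),P("side"),np.array(a,float).reshape(2,1),np.array(b,float).reshape(2,1))[:,0]
    return X[:3]/X[3]
E
python3 - <<'E'
from h import *
print(tri((362,201),(327,176)))
a=cv2.imread("pics/scene0.png")[140:255,280:440];b=cv2.imread("pics/side0.png")[140:260,245:365]
a=cv2.resize(a,(800,575),interpolation=cv2.INTER_CUBIC)
b=cv2.resize(b,(600,600),interpolation=cv2.INTER_CUBIC)
cv2.imwrite("pics/a.png",a);cv2.imwrite("pics/b.png",b)
E
```

```text
[ 0.52166174 -0.13334763  0.13170144]
```

View pics/a.png

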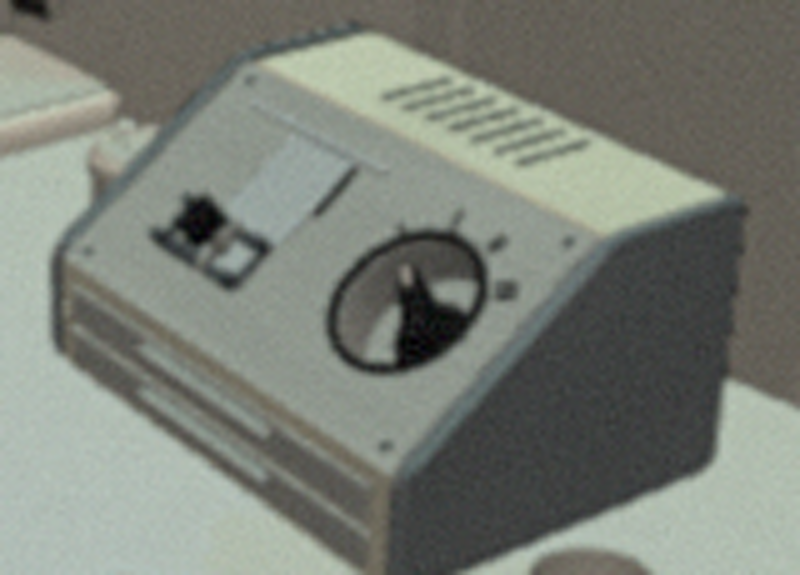

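View pics/b.png

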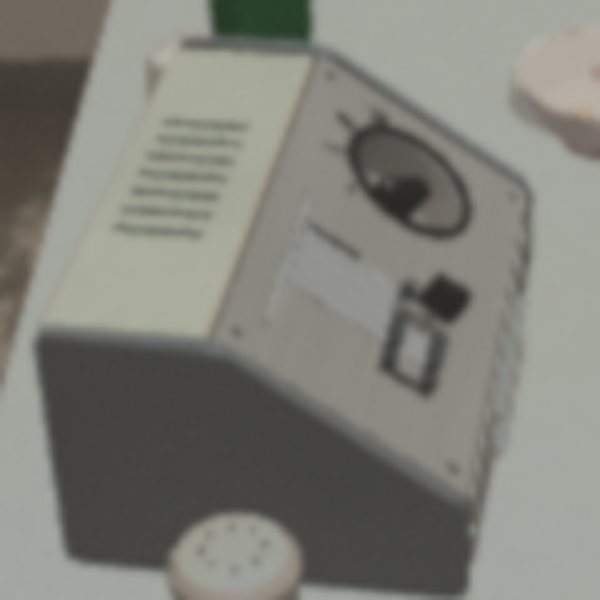

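Crops: the screws, lip ellipse (scene crop ≈(408,302), side crop ≈(410,181)) and vent block (scene crop ≈(203,215), side crop ≈(446,298)) are clear. The pointer is at the dot.

```bash
cat >> h.py <<'E'
def pt(a,b): return tri((280+a[0]/5,140+a[1]/5),(245+b[0]/5,140+b[1]/5))
E
python3 - <<'E'
from h import *
S={k:pt(*v) for k,v in dict(TL=((252,79),(237,331)),BL=((87,250),(454,468)),TR=((568,242),(330,73)),BR=((387,446),(512,196)),dial=((408,302),(410,181)),knob=((203,215),(446,298))).items()}
for k in S: print(k,S[k].round(4))
y=(S['TL']+S['BL']-S['TR']-S['BR']);x=(S['TL']+S['TR']-S['BL']-S['BR'])
n=np.cross(x,y);n/=np.linalg.norm(n);print("n",n,np.degrees(np.arccos(n[2])))
yy=y/np.linalg.norm(y);print("y",yy,"x",x/np.linalg.norm(x),np.degrees(np.arctan2(-yy[0],yy[1])))
# ideal axes from level y
th=np.arctan2(-yy[0],yy[1])
Y=np.array([-np.sin(th),np.cos(th),0]);F=np.array([np.cos(th),np.sin(th),0]);s,c=np.sin(np.radians(35)),np.cos(np.radians(35))
Z=-s*F+np.array([0,0,c]);X=np.cross(Y,Z)
M=np.c_[X,Y,Z];print(M)
for k in S: print(k,((S[k]-S['dial'])@M*1000).round(1))
E
```

```text
TL [0.6127 0.0852 0.1747]
BL [0.4925 0.1034 0.09  ]
TR [ 0.5747 -0.1961  0.175 ]
BR [ 0.4552 -0.1796  0.0892]
dial [ 0.5218 -0.1314  0.1325]
knob [0.4987 0.0089 0.1426]
n [-0.5703713   0.07537857  0.81792093] 35.122790450688576
y [1.32232366e-01 9.91218371e-01 8.61845985e-04] x [ 0.80953123 -0.11698885  0.57530235] -7.5986141536386125
[[ 0.81195886  0.13223242 -0.56853971]
 [-0.10831845  0.99121874  0.0758454 ]
 [ 0.57357644  0.          0.81915204]]
TL [ 74.5 226.7  -0.7]
BL [-73.6 228.8  -0.3]
TR [ 74.3 -57.2  -0.2]
BR [-73.7 -56.6  -1.2]
dial [0. 0. 0.]
knob [-28.1 136.   32.1]
```

```bash
cat >> h.py <<'E'
M=np.array([[0.81195886,0.13223242,-0.56853971],[-0.10831845,0.99121874,0.0758454],[0.57357644,0,0.81915204]])
D=np.array([0.5218,-0.1314,0.1325])-0.0005*M[:,2]
def target(p,turn=0):   # p: grasp point in panel frame (mm); turn about tool z (clockwise seen from outside)
    A=np.c_[-M[:,0],M[:,1],-M[:,2]]@R.from_euler('z',turn).as_matrix()
    return D+M@(np.array(p)/1000)+A[:,2]*pinch_z,A
def plan(p,turn=0,n=1):
    t,A=target(p,turn);s=sense();c=np.array(s["tcp_pos"]);C=R.from_rotvec(s["orientation"])
    rv=(C.inv()*R.from_matrix(A)).as_rotvec();out=[]
    for i in range(n):
        d=(C*R.from_rotvec(rv*i/n)).inv().apply((t-c)/n)
        out.append((d*1000).round(1).tolist())
    print("clock",s["clock"],"turn/row",(rv/n).round(4),"dp total now",(C.inv().apply(t-c)*1000).round(1),"\n",out)
def where():
    s=sense();C=R.from_rotvec(s["orientation"]).as_matrix();g=s["tcp_pos"]-C[:,2]*pinch_z
    A=target([0,0,0])[1]
    print("grasp panel mm",((g-D)@M*1000).round(1),"rot err",R.from_matrix(A.T@C).as_rotvec().round(3),"F panel",(s["contact_force"]@M).round(1),"w",s["grip_width"],"ff",s["finger_force"],"t",s["clock"])
E
python3 -c "
from h import *
where();plan([-28.1,136,110],0,16)"
```

```text
grasp panel mm [-232.7  558.1  306.3] rot err [0.101 0.606 0.317] F panel [-0.5 -0.4  1.2] w 0.08520160367273975 ff 0.0 t 0.1
clock 0.1 turn/row [-0.0063 -0.0379 -0.0198] dp total now [-411.2 -306.1   40.3] 
 [[-25.7, -19.1, 2.5], [-25.2, -19.7, 3.4], [-24.7, -20.2, 4.2], [-24.1, -20.7, 5.0], [-23.5, -21.2, 5.7], [-22.8, -21.7, 6.5], [-22.1, -22.2, 7.2], [-21.4, -22.6, 7.9], [-20.6, -23.1, 8.5], [-19.8, -23.6, 9.1], [-19.0, -24.0, 9.7], [-18.1, -24.4, 10.3], [-17.3, -24.9, 10.8], [-16.3, -25.3, 11.3], [-15.4, -25.7, 11.7], [-14.4, -26.0, 12.1]]
```

Request:
servo_tool([
  {"dp": [-26, -19, 2.5], "angular": [-0.006, -0.038, -0.02], "fingers": 40},
  {"dp": [-25, -20, 3.5], "angular": [-0.006, -0.038, -0.02], "fingers": 40},
  {"dp": [-25, -20, 4], "angular": [-0.006, -0.038, -0.02], "fingers": 40},
  {"dp": [-24, -21, 5], "angular": [-0.006, -0.038, -0.02], "fingers": 40},
  {"dp": [-23.5, -21, 6], "angular": [-0.006, -0.038, -0.02], "fingers": 40},
  {"dp": [-23, -22, 6.5], "angular": [-0.006, -0.038, -0.02], "fingers": 40},
  {"dp": [-22, -22, 7], "angular": [-0.006, -0.038, -0.02], "fingers": 40},
  {"dp": [-21, -23, 8], "angular": [-0.006, -0.038, -0.02], "fingers": 40},
  {"dp": [-20.5, -23, 8.5], "angular": [-0.006, -0.038, -0.02], "fingers": 40},
  {"dp": [-20, -23.5, 9], "angular": [-0.006, -0.038, -0.02], "fingers": 40},
  {"dp": [-19, -24, 10], "angular": [-0.006, -0.038, -0.02], "fingers": 40},
  {"dp": [-18, -24, 10], "angular": [-0.006, -0.038, -0.02], "fingers": 40},
])

```text
clock: 1.1
tcp_pos: [0.4077, 0.1266, 0.2016]
orientation: [0.286, 2.664, -0.047]
contact_force: [0.7, 1.0, -0.6]
grip_width: 0.0403
finger_force: 0.0
```

Request:
servo_tool([
  {"dp": [-17, -25, 11], "angular": [-0.006, -0.038, -0.02], "fingers": 40},
  {"dp": [-16, -25, 11], "angular": [-0.006, -0.038, -0.02], "fingers": 40},
  {"dp": [-15, -26, 12], "angular": [-0.006, -0.038, -0.02], "fingers": 40},
  {"dp": [-14, -26, 12], "angular": [-0.006, -0.038, -0.02], "fingers": 40},
  {"dp": [0, 0, 0], "angular": [0, 0, 0], "fingers": 40},
  {"dp": [0, 0, 0], "angular": [0, 0, 0], "fingers": 40},
])

```text
clock: 1.6
tcp_pos: [0.464, 0.0118, 0.1906]
orientation: [0.17, 2.526, -0.06]
contact_force: [-0.3, 0.4, -0.4]
grip_width: 0.0402
finger_force: 0.0
```

```bash
python3 -c "
from h import *
where();plan([-28.1,136,110],0,1)
s=sense();im=camera('wrist');cv2.imwrite('pics/w.png',im)
cp=camera_params('wrist');np.savez('w.npz',t=s['tcp_pos'],r=s['orientation'])
T=np.eye(4);T[:3,:3]=R.from_rotvec(s['orientation']).as_matrix();T[:3,3]=s['tcp_pos'];W=np.linalg.inv(T@cp['tool_from_camera'])
for q in ([-28,136,43],[-28,143,43],[-41,136,43],[0,0,5],[0,0,-1],[74.3,-57,0],[-73.7,-57,0],[74.5,227,0],[-73.7,228,0]):
    x=W[:3]@np.r_[D+M@(np.array(q)/1000),1];u=cp['camera_matrix']@x;print(q,(u[:2]/u[2]).round(1))
"
```

```text
grasp panel mm [-29.1 134.4 110.5] rot err [ 0.006 -0.    -0.   ] F panel [-0.5  0.4 -0.1] w 0.04020635237500181 ff 0.0 t 1.6
clock 1.6 turn/row [-0.0058  0.0004  0.0001] dp total now [-1.   1.7  0.5] 
 [[-1.0, 1.7, 0.5]]
[-28, 136, 43] [327.1 221.6]
[-28, 143, 43] [336.7 221.6]
[-41, 136, 43] [327.2 205. ]
[0, 0, 5] [174.8 232.3]
[0, 0, -1] [178.1 229.3]
[74.3, -57, 0] [133.2 297.2]
[-73.7, -57, 0] [ 93.6 148.9]
[74.5, 227, 0] [418.7 298.4]
[-73.7, 228, 0] [439.3 149.2]
```

View pics/w.png

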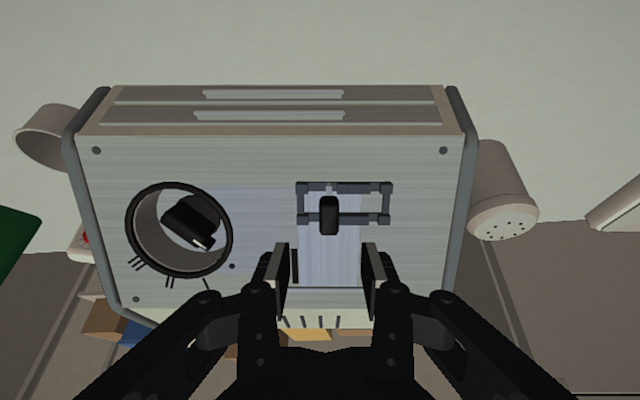

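Wrist view: the vent block is at ≈(329,217) in its gate, with the open slot running to the right (+y). The well ring is centred at ≈(179,230) and the pointer at the dot. Everything agrees with the prediction within about 3 px, so I'm descending onto the vent knob.

Request:
servo_tool([
  {"dp": [-0.5, 1, 22], "angular": [-0.006, 0, 0], "fingers": 40},
  {"dp": [-0.5, 1, 22], "angular": [0, 0, 0], "fingers": 40},
  {"dp": [0, 0.5, 18], "angular": [0, 0, 0], "fingers": 40},
  {"dp": [0, 0, 12], "angular": [0, 0, 0], "fingers": 40},
  {"dp": [0, 0, 0], "angular": [0, 0, 0], "fingers": 40},
  {"dp": [0, 0, 0], "angular": [0, 0, 0], "fingers": 5},
  {"dp": [0, 0, 0], "angular": [0, 0, 0], "fingers": 5},
  {"dp": [0, 0, 0], "angular": [0, 0, 0], "fingers": 5},
  {"dp": [0, 0, 0], "angular": [0, 0, 0], "fingers": 5},
  {"dp": [0, 0, 0], "angular": [0, 0, 0], "fingers": 5},
  {"dp": [0, 0, 0], "angular": [0, 0, 0], "fingers": 5},
])

```text
clock: 2.57
tcp_pos: [0.5076, 0.011, 0.1319]
orientation: [0.161, 2.524, -0.051]
contact_force: [-8.2, 0.9, 7.4]
grip_width: 0.0129
finger_force: 62.6
```

```bash
python3 -c "
from h import *
where()"
```

```text
grasp panel mm [-27.4 139.2  37.6] rot err [-0.003 -0.002 -0.004] F panel [-2.5 -0.2 10.8] w 0.012905664494225373 ff 62.564932107925415 t 2.5667
```

Request:
servo_tool([
  {"dp": [0, 0, -3], "angular": [0, 0, 0], "fingers": 5},
  {"dp": [0, 0, -4], "angular": [0, 0, 0], "fingers": 5},
  {"dp": [0, 0, -4], "angular": [0, 0, 0], "fingers": 5},
  {"dp": [0, 0, -1], "angular": [0, 0, 0], "fingers": 5},
  {"dp": [0, 0, 0], "angular": [0, 0, 0], "fingers": 5},
])

```text
clock: 2.98
tcp_pos: [0.5009, 0.0116, 0.1415]
orientation: [0.161, 2.524, -0.051]
contact_force: [1.1, 0.9, -4.8]
grip_width: 0.0128
finger_force: 60.7
```

```bash
python3 -c "
from h import *
where()"
```

```text
grasp panel mm [-27.4 138.9  49.3] rot err [-0.003 -0.002 -0.004] F panel [-2.   1.  -4.5] w 0.012816941796710255 ff 60.72004437446594 t 2.9833
```

Request:
servo_tool([
  {"dp": [0, 10, 0], "angular": [0, 0, 0], "fingers": 5},
  {"dp": [0, 12, 0], "angular": [0, 0, 0], "fingers": 5},
  {"dp": [0, 12, 0], "angular": [0, 0, 0], "fingers": 5},
  {"dp": [0, 12, 0], "angular": [0, 0, 0], "fingers": 5},
  {"dp": [0, 5, 0], "angular": [0, 0, 0], "fingers": 5},
  {"dp": [0, 0, 0], "angular": [0, 0, 0], "fingers": 5},
])

```text
clock: 3.48
tcp_pos: [0.5068, 0.0543, 0.1409]
orientation: [0.174, 2.524, -0.077]
contact_force: [-2.9, -44.2, -1.3]
grip_width: 0.0127
finger_force: 61.5
```

```bash
python3 -c "
from h import *
where()"
```

```text
grasp panel mm [-27.6 182.4  48.7] rot err [ 0.019 -0.002 -0.001] F panel [  1.6 -44.2  -2.7] w 0.012744689923185983 ff 61.5241813659668 t 3.4833
```

Request:
servo_tool([
  {"dp": [0, 2, 0], "angular": [0, 0, 0], "fingers": 5},
  {"dp": [0, 2, 0], "angular": [0, 0, 0], "fingers": 5},
  {"dp": [0, 0, 0], "angular": [0, 0, 0], "fingers": 5},
])

```text
clock: 3.73
tcp_pos: [0.5069, 0.0547, 0.1407]
orientation: [0.179, 2.524, -0.085]
contact_force: [-4.0, -58.1, -1.0]
grip_width: 0.0132
finger_force: 62.2
```

```bash
python3 -c "
from h import *
where()"
```

```text
grasp panel mm [-27.6 183.   48.6] rot err [ 0.026 -0.002  0.001] F panel [  2.5 -58.1  -2.9] w 0.013169257669334845 ff 62.20748841762543 t 3.7333
```

Request:
servo_tool([
  {"dp": [0, -6, 0], "angular": [0, 0, 0], "fingers": 5},
  {"dp": [0, -6, 0], "angular": [0, 0, 0], "fingers": 5},
  {"dp": [0, -5, 0], "angular": [0, 0, 0], "fingers": 5},
  {"dp": [0, 0, 0], "angular": [0, 0, 0], "fingers": 5},
])

```text
clock: 4.07
tcp_pos: [0.5059, 0.0486, 0.1412]
orientation: [0.162, 2.524, -0.051]
contact_force: [0.4, -1.5, -4.6]
grip_width: 0.0124
finger_force: 61.5
```

```bash
python3 -c "
from h import *
where();im=camera('wrist')[120:320,220:480];cv2.imwrite('pics/w2.png',cv2.resize(im,(780,600),interpolation=2))
"
```

```text
grasp panel mm [-27.4 176.3  49. ] rot err [-0.003 -0.002 -0.004] F panel [-2.2 -1.4 -4.1] w 0.012442102254098687 ff 61.52854800224304 t 4.0667
```

View pics/w2.png

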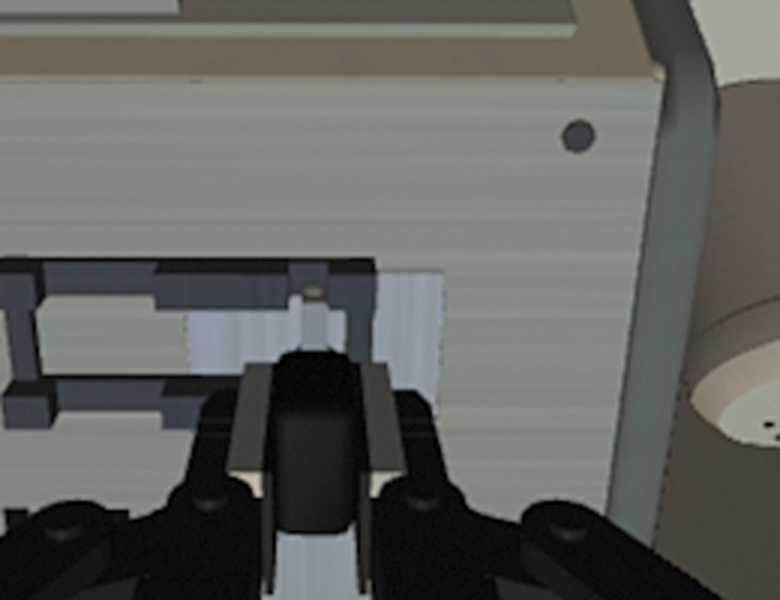

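Crop: the knob is held, and its key sits over the last (open) notch at ≈(312,280), perhaps 1 mm too far left. I'll shift a little and lower.

Request:
servo_tool([
  {"dp": [0, -1, 2], "angular": [0, 0, 0], "fingers": 5},
  {"dp": [0, 0, 3], "angular": [0, 0, 0], "fingers": 5},
  {"dp": [0, 0, 3], "angular": [0, 0, 0], "fingers": 5},
  {"dp": [0, 0, 3], "angular": [0, 0, 0], "fingers": 5},
  {"dp": [0, 0, 1.5], "angular": [0, 0, 0], "fingers": 5},
  {"dp": [0, 0, 0], "angular": [0, 0, 0], "fingers": 5},
])

```text
clock: 4.62
tcp_pos: [0.5127, 0.0476, 0.1315]
orientation: [0.16, 2.524, -0.051]
contact_force: [-27.1, 3.2, 30.3]
grip_width: 0.0131
finger_force: 68.7
```

```bash
python3 -c "
from h import *
where()"
```

```text
grasp panel mm [-27.4 176.2  37.1] rot err [-0.003 -0.003 -0.005] F panel [-5.  -0.4 40.4] w 0.013097311669461967 ff 68.72030854225159 t 4.6167
```

Request:
servo_tool([
  {"dp": [0, 0, -1], "angular": [0, 0, 0], "fingers": 30},
  {"dp": [0, 0, 0], "angular": [0, 0, 0], "fingers": 40},
  {"dp": [0, 0, 0], "angular": [0, 0, 0], "fingers": 40},
  {"dp": [0, 0, -6], "angular": [0, 0, 0], "fingers": 40},
  {"dp": [0, 0, -20], "angular": [0, 0, 0], "fingers": 40},
  {"dp": [0, 0, -25], "angular": [0, 0, 0], "fingers": 40},
  {"dp": [0, 0, -25], "angular": [0, 0, 0], "fingers": 40},
  {"dp": [0, -20, 0], "angular": [0, 0, 0], "fingers": 40},
  {"dp": [0, -20, 0], "angular": [0, 0, 0], "fingers": 40},
])

```text
clock: 5.37
tcp_pos: [0.4644, 0.014, 0.1961]
orientation: [0.157, 2.521, -0.05]
contact_force: [0.4, 0.9, -0.4]
grip_width: 0.0402
finger_force: 0.0
```

```bash
python3 -c "
from h import *
where();im=camera('wrist')[120:320,220:480];cv2.imwrite('pics/w3.png',cv2.resize(im,(780,600),interpolation=2))
plan([0,1.5,100],-.873,9)"
```

```text
grasp panel mm [-26.  136.4 115. ] rot err [-0.005 -0.006 -0.007] F panel [ 0.   1.  -0.5] w 0.04015121301089818 ff 0.0 t 5.3667
clock 5.4167 turn/row [-0.      0.0006 -0.0964] dp total now [ -25.5 -132.3   14.3] 
 [[-2.8, -14.7, 1.6], [-1.4, -14.9, 1.6], [0.0, -15.0, 1.6], [1.5, -14.9, 1.6], [2.9, -14.7, 1.6], [4.3, -14.3, 1.6], [5.7, -13.9, 1.6], [7.0, -13.3, 1.6], [8.2, -12.5, 1.6]]
```

View pics/w3.png

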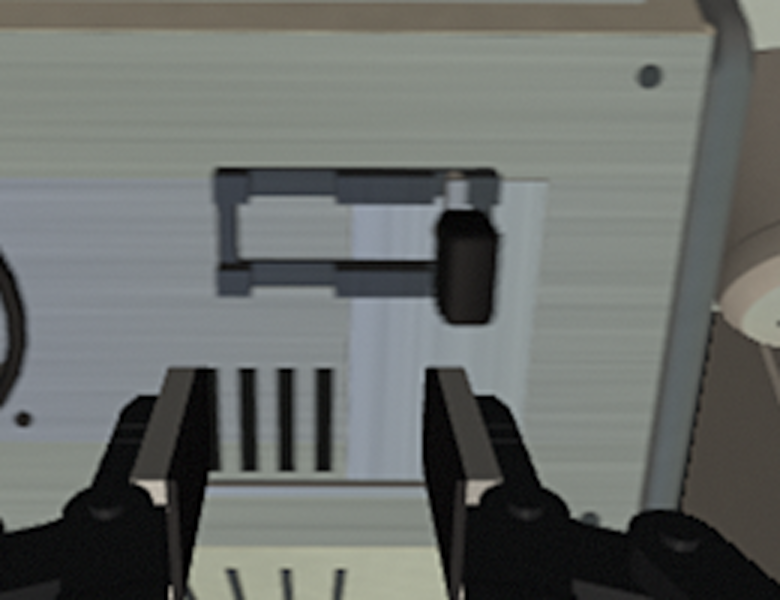

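The vent knob is seated in the open notch (key at ≈(457,190), between the bridge end and the post). Next is the thermostat.

Request:
servo_tool([
  {"dp": [-3, -14.5, 1.6], "angular": [0, 0, -0.096], "fingers": 40},
  {"dp": [-1.5, -15, 1.6], "angular": [0, 0, -0.096], "fingers": 40},
  {"dp": [0, -15, 1.6], "angular": [0, 0, -0.096], "fingers": 40},
  {"dp": [1.5, -15, 1.6], "angular": [0, 0, -0.096], "fingers": 40},
  {"dp": [3, -14.5, 1.6], "angular": [0, 0, -0.096], "fingers": 40},
  {"dp": [4.5, -14.5, 1.6], "angular": [0, 0, -0.096], "fingers": 40},
  {"dp": [5.5, -14, 1.6], "angular": [0, 0, -0.096], "fingers": 40},
  {"dp": [7, -13, 1.6], "angular": [0, 0, -0.096], "fingers": 40},
  {"dp": [8, -12.5, 1.6], "angular": [0, 0, -0.096], "fingers": 40},
  {"dp": [0, 0, 0], "angular": [0, 0, 0], "fingers": 40},
  {"dp": [0, 0, 0], "angular": [0, 0, 0], "fingers": 40},
])

```text
clock: 6.33
tcp_pos: [0.476, -0.122, 0.1969]
orientation: [-0.922, 2.405, -0.387]
contact_force: [0.3, -0.2, -0.8]
grip_width: 0.04
finger_force: 0.0
```

```bash
cat >> h.py <<'E'
def proj(q):
    s=sense();cp=camera_params('wrist');T=np.eye(4);T[:3,:3]=R.from_rotvec(s['orientation']).as_matrix();T[:3,3]=s['tcp_pos'];W=np.linalg.inv(T@cp['tool_from_camera'])
    x=W[:3]@np.r_[D+M@(np.array(q)/1000),1];u=cp['camera_matrix']@x;return u[:2]/u[2]
E
python3 -c "
from h import *
where();plan([0,1.5,100],-.873)
pts=[[42*np.cos(a),42*np.sin(a),5] for a in np.linspace(0,6.28,9)[:-1]]
b=np.array([np.cos(.873),np.sin(.873),0])*22
P=[proj(p) for p in pts+[b+[0,0,-1],-b+[0,0,-1],[0,0,-1]]]
im=camera('wrist')[120:320,195:455];im=cv2.resize(im,(780,600),interpolation=2)
for i,p in enumerate(P): cv2.circle(im,tuple(int(v) for v in (p-[195,120])*3),3,(0,0,255) if i<8 else (0,255,0),-1)
print(((np.array(P)-[195,120])*3).round())
cv2.imwrite('pics/w4.png',im)
"
```

```text
grasp panel mm [-1.3  3.2 98.7] rot err [-0.001 -0.003 -0.864] F panel [-0.2 -0.1 -0.9] w 0.03998905750500994 ff 0.0 t 6.3333
clock 6.3333 turn/row [-0.      0.0027 -0.0086] dp total now [ 0.5 -2.1 -1.3] 
 [[0.5, -2.1, -1.3]]
[[264. 344.]
 [366. 389.]
 [473. 358.]
 [530. 265.]
 [498. 156.]
 [389. 101.]
 [271. 138.]
 [221. 242.]
 [378. 318.]
 [375. 169.]
 [377. 246.]]
```

View pics/w4.png

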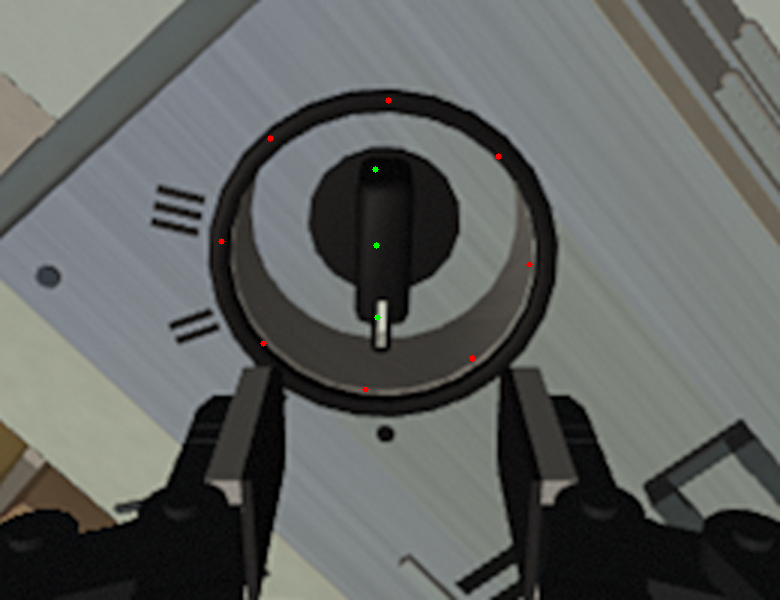

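Crop: the bar is centred at ≈(384,240), vertical, pointer at the dot; the tool's midplane is at ≈390. It needs about -2 mm along the tool's y, then the descent.

Request:
servo_tool([
  {"dp": [0.5, -2, 10], "angular": [0, 0, 0], "fingers": 34},
  {"dp": [0, 0, 25], "angular": [0, 0, 0], "fingers": 34},
  {"dp": [0, 0, 25], "angular": [0, 0, 0], "fingers": 34},
  {"dp": [0, 0, 20], "angular": [0, 0, 0], "fingers": 34},
  {"dp": [0, 0, 12], "angular": [0, 0, 0], "fingers": 34},
  {"dp": [0, 0, 8], "angular": [0, 0, 0], "fingers": 34},
  {"dp": [0, 0, 3], "angular": [0, 0, 0], "fingers": 34},
  {"dp": [0, 0, 0], "angular": [0, 0, 0], "fingers": 34},
])

```text
clock: 7.05
tcp_pos: [0.5355, -0.1301, 0.1129]
orientation: [-0.927, 2.404, -0.386]
contact_force: [-0.8, -0.1, 0.9]
grip_width: 0.034
finger_force: 0.0
```

```bash
python3 -c "
from h import *
where();plan([0,1.5,-6],-.873)"
```

```text
grasp panel mm [-0.3  3.1 -4.5] rot err [-0.003 -0.003 -0.868] F panel [-0.1 -0.2  1.2] w 0.03399226422755961 ff 0.0 t 7.05
clock 7.05 turn/row [ 0.0016  0.0035 -0.0053] dp total now [ 1.1 -1.3  1.5] 
 [[1.1, -1.3, 1.5]]
```

Request:
servo_tool([
  {"dp": [0.5, -1, 1.5], "angular": [0, 0, 0], "fingers": 34},
  {"dp": [0, 0, 0], "angular": [0, 0, 0], "fingers": 10},
  {"dp": [0, 0, 0], "angular": [0, 0, 0], "fingers": 10},
  {"dp": [0, 0, 0], "angular": [0, 0, 0], "fingers": 10},
  {"dp": [0, 0, 0], "angular": [0, 0, 0], "fingers": 10},
  {"dp": [0, 0, 0], "angular": [0, 0, 0], "fingers": 10},
])

```text
clock: 7.55
tcp_pos: [0.5366, -0.1318, 0.1126]
orientation: [-0.927, 2.403, -0.388]
contact_force: [-3.0, 3.2, 3.3]
grip_width: 0.0153
finger_force: 60.3
```

```bash
python3 -c "
from h import *
where();plan([0,1.5,-6],-.873);print(sense()['ft_torque']@M)"
```

```text
grasp panel mm [ 0.6  1.5 -5.5] rot err [-0.002 -0.003 -0.868] F panel [-0.9  2.8  4.7] w 0.015291665512831905 ff 60.253867506980896 t 7.55
clock 7.55 turn/row [ 0.0003  0.0037 -0.0049] dp total now [0.4 0.5 0.5] 
 [[0.4, 0.5, 0.5]]
[3.77099702e-01 7.81260091e-01 6.34508760e-04]
```

Request:
servo_tool([
  {"dp": [0, 0, 3], "angular": [0, 0, 0], "fingers": 10},
  {"dp": [0, 0, 3], "angular": [0, 0, 0], "fingers": 10},
  {"dp": [0, 0, 2], "angular": [0, 0, 0], "fingers": 10},
  {"dp": [0, 0, 1], "angular": [0, 0, 0], "fingers": 10},
  {"dp": [0, 0, 0], "angular": [0, 0, 0], "fingers": 10},
])

```text
clock: 7.97
tcp_pos: [0.5411, -0.1324, 0.1061]
orientation: [-0.926, 2.402, -0.389]
contact_force: [-34.6, 6.8, 41.7]
grip_width: 0.0146
finger_force: 67.7
```

```bash
python3 -c "
from h import *
where();print(sense()['ft_torque']@M)"
```

```text
grasp panel mm [  0.6   1.5 -13.4] rot err [-0.001 -0.004 -0.868] F panel [-5.   2.2 54.3] w 0.014616219037312642 ff 67.68192887306213 t 7.9667
[ 0.50483479  1.43462276 -0.02781792]
```

Request:
servo_tool([
  {"dp": [0, 0, -0.7], "angular": [0, 0, 0.04], "fingers": 10},
  {"dp": [0, 0, 0], "angular": [0, 0, 0.06], "fingers": 10},
  {"dp": [0, 0, 0], "angular": [0, 0, 0.06], "fingers": 10},
  {"dp": [0, 0, 0], "angular": [0, 0, 0.06], "fingers": 10},
  {"dp": [0, 0, 0], "angular": [0, 0, 0.06], "fingers": 10},
  {"dp": [0, 0, 0], "angular": [0, 0, 0], "fingers": 10},
])

```text
clock: 8.47
tcp_pos: [0.5407, -0.1321, 0.1061]
orientation: [-0.573, 2.487, -0.28]
contact_force: [-22.5, 6.1, 26.7]
grip_width: 0.015
finger_force: 64.7
```

```bash
python3 -c "
from h import *
where();print(sense()['ft_torque']@M)"
```

```text
grasp panel mm [  0.2   1.8 -13.3] rot err [-0.003 -0.003 -0.584] F panel [-3.6  3.1 35.2] w 0.014983665917604978 ff 64.67896699905396 t 8.4667
[ 0.64521326  1.27947526 -0.03888111]
```

Turning freely (0.28 rad, almost no torque about the axis). I'll go on to about 0.92 rad.

Request:
servo_tool([
  {"dp": [0, 0, 0], "angular": [0, 0, 0.06], "fingers": 10},
  {"dp": [0, 0, 0], "angular": [0, 0, 0.07], "fingers": 10},
  {"dp": [0, 0, 0], "angular": [0, 0, 0.07], "fingers": 10},
  {"dp": [0, 0, 0], "angular": [0, 0, 0.07], "fingers": 10},
  {"dp": [0, 0, 0], "angular": [0, 0, 0.07], "fingers": 10},
  {"dp": [0, 0, 0], "angular": [0, 0, 0.07], "fingers": 10},
  {"dp": [0, 0, 0], "angular": [0, 0, 0.07], "fingers": 10},
  {"dp": [0, 0, 0], "angular": [0, 0, 0.07], "fingers": 10},
  {"dp": [0, 0, 0], "angular": [0, 0, 0.07], "fingers": 10},
  {"dp": [0, 0, 0], "angular": [0, 0, 0.02], "fingers": 10},
  {"dp": [0, 0, 0], "angular": [0, 0, 0], "fingers": 10},
])

```text
clock: 9.38
tcp_pos: [0.5406, -0.1313, 0.1059]
orientation: [0.233, 2.518, -0.025]
contact_force: [-21.8, 10.0, 28.2]
grip_width: 0.0149
finger_force: 64.9
```

Request:
servo_tool([
  {"dp": [0, 0, -1], "angular": [0, 0, 0], "fingers": 10},
  {"dp": [0, 0, -1], "angular": [0, 0, 0], "fingers": 10},
  {"dp": [0, 0, -1], "angular": [0, 0, 0], "fingers": 10},
  {"dp": [0, 0, -1], "angular": [0, 0, 0], "fingers": 10},
  {"dp": [0, 0, 0], "angular": [0, 0, 0], "fingers": 10},
])

```text
clock: 9.8
tcp_pos: [0.5388, -0.131, 0.1082]
orientation: [0.23, 2.52, -0.025]
contact_force: [3.7, 5.7, -5.9]
grip_width: 0.0144
finger_force: 61.6
```

```bash
python3 -c "
from h import *
where();print(sense()['ft_torque']@M)"
```

```text
grasp panel mm [ -0.2   2.5 -10.3] rot err [-0.006 -0.001  0.052] F panel [-1.   6.2 -6.5] w 0.014368900312720907 ff 61.63350820541382 t 9.8
[ 1.20398754  0.6784968  -0.00823785]
```

Request:
servo_tool([
  {"dp": [0, 0, -0.3], "angular": [0, 0, 0.03], "fingers": 10},
  {"dp": [0, 0, 0], "angular": [0, 0, 0.03], "fingers": 10},
  {"dp": [0, 0, 0], "angular": [0, 0, 0], "fingers": 10},
])

```text
clock: 10.05
tcp_pos: [0.5388, -0.131, 0.1083]
orientation: [0.308, 2.511, -0.0]
contact_force: [6.7, 5.6, -9.5]
grip_width: 0.0149
finger_force: 61.1
```

Request:
servo_tool([
  {"dp": [0, 0, 0], "angular": [0, 0, 0.03], "fingers": 10},
  {"dp": [0, 0, 0], "angular": [0, 0, 0], "fingers": 10},
])

```text
clock: 10.22
tcp_pos: [0.5388, -0.1309, 0.1083]
orientation: [0.345, 2.506, 0.012]
contact_force: [6.7, 5.9, -9.9]
grip_width: 0.0147
finger_force: 61.1
```

Request:
servo_tool([
  {"dp": [0, 0, 0], "angular": [0, 0, 0.03], "fingers": 10},
  {"dp": [0, 0, 0], "angular": [0, 0, 0], "fingers": 10},
])

```text
clock: 10.38
tcp_pos: [0.5388, -0.1309, 0.1083]
orientation: [0.382, 2.501, 0.024]
contact_force: [6.5, 6.0, -9.0]
grip_width: 0.0146
finger_force: 61.2
```

```bash
python3 -c "
from h import *
where();print(sense()['ft_torque']@M)"
```

```text
grasp panel mm [ -0.1   2.6 -10.2] rot err [-0.006 -0.     0.173] F panel [ -0.5   6.8 -10.6] w 0.014568113144412531 ff 61.23011827468872 t 10.3833
[1.25724833 0.59489782 0.1594742 ]
```

Request:
servo_tool([
  {"dp": [0, 0, 0], "angular": [0, 0, 0.03], "fingers": 10},
  {"dp": [0, 0, 0], "angular": [0, 0, 0], "fingers": 10},
])

```text
clock: 10.55
tcp_pos: [0.5388, -0.1308, 0.1084]
orientation: [0.42, 2.495, 0.036]
contact_force: [4.3, 5.9, -6.6]
grip_width: 0.0153
finger_force: 61.6
```

```bash
python3 -c "
from h import *
where();print(sense()['ft_torque']@M)"
```

```text
grasp panel mm [ -0.1   2.7 -10.2] rot err [-0.006 -0.     0.203] F panel [-0.9  6.4 -7.5] w 0.015329768440991591 ff 61.6249018907547 t 10.55
[ 1.34034759  0.66461752 -0.001949  ]
```

Request:
servo_tool([
  {"dp": [0, 0, 0], "angular": [0, 0, 0.03], "fingers": 10},
  {"dp": [0, 0, 0], "angular": [0, 0, 0], "fingers": 10},
])

```text
clock: 10.72
tcp_pos: [0.5387, -0.1308, 0.1085]
orientation: [0.458, 2.489, 0.048]
contact_force: [1.0, 8.1, 0.0]
grip_width: 0.0149
finger_force: 62.6
```

```bash
python3 -c "
from h import *
where();print(sense()['ft_torque']@M)"
```

```text
grasp panel mm [ -0.1   2.7 -10. ] rot err [-0.006 -0.     0.233] F panel [-0.   8.2  0.1] w 0.014862297120037164 ff 62.60083794593811 t 10.7167
[ 1.42320346  0.67002613 -0.08796323]
```

Request:
servo_tool([
  {"dp": [0, 0, -0.5], "angular": [0, 0, 0.015], "fingers": 10},
  {"dp": [0, 0, 0], "angular": [0, 0, 0], "fingers": 10},
])

```text
clock: 10.88
tcp_pos: [0.5385, -0.1308, 0.1091]
orientation: [0.475, 2.485, 0.053]
contact_force: [-4.0, 7.7, 4.4]
grip_width: 0.0147
finger_force: 63.5
```

```bash
python3 -c "
from h import *
where();print(sense()['ft_torque']@M)"
```

```text
grasp panel mm [-0.   2.7 -9.4] rot err [-0.006 -0.001  0.247] F panel [-1.6  7.1  6.4] w 0.014728438010671085 ff 63.52048873901367 t 10.8833
[ 1.47498792  0.9021604  -0.13278556]
```

It's rising and the spring is pushing it out, so the notch is reached. I'll let it out all the way.

Request:
servo_tool([
  {"dp": [0, 0, -1], "angular": [0, 0, 0], "fingers": 10},
  {"dp": [0, 0, -1], "angular": [0, 0, 0], "fingers": 10},
  {"dp": [0, 0, -1], "angular": [0, 0, 0], "fingers": 10},
  {"dp": [0, 0, -0.5], "angular": [0, 0, 0], "fingers": 10},
  {"dp": [0, 0, 0], "angular": [0, 0, 0], "fingers": 10},
])

```text
clock: 11.3
tcp_pos: [0.5364, -0.1305, 0.112]
orientation: [0.475, 2.485, 0.053]
contact_force: [-2.5, 8.1, 3.3]
grip_width: 0.0144
finger_force: 63.2
```

```bash
python3 -c "
from h import *
where();print(sense()['ft_torque']@M)"
```

```text
grasp panel mm [-0.1  2.7 -5.8] rot err [-0.006 -0.     0.247] F panel [-1.   7.7  4.8] w 0.014432171274133447 ff 63.22898805141449 t 11.3
[ 1.43898087  0.75091359 -0.47351608]
```

Request:
servo_tool([
  {"dp": [0, 0, 0], "angular": [0, 0, 0], "fingers": 34},
  {"dp": [0, 0, 0], "angular": [0, 0, 0], "fingers": 34},
  {"dp": [0, 0, 0], "angular": [0, 0, 0], "fingers": 34},
  {"dp": [0, 0, -8], "angular": [0, 0, 0], "fingers": 34},
  {"dp": [0, 0, -20], "angular": [0, 0, 0], "fingers": 34},
  {"dp": [0, 0, -30], "angular": [0, 0, 0], "fingers": 34},
  {"dp": [0, 0, -40], "angular": [0, 0, 0], "fingers": 34},
  {"dp": [0, 0, -30], "angular": [0, 0, 0], "fingers": 34},
  {"dp": [0, 0, -10], "angular": [0, 0, 0], "fingers": 34},
  {"dp": [0, 0, 0], "angular": [0, 0, 0], "fingers": 34},
])

```text
clock: 12.13
tcp_pos: [0.4581, -0.1227, 0.2286]
orientation: [0.475, 2.479, 0.046]
contact_force: [0.3, -0.9, -0.2]
grip_width: 0.034
finger_force: 0.0
```

```bash
python3 -c "
from h import *
where();im=camera('wrist');cv2.imwrite('pics/w5.png',cv2.resize(im[90:330],(800,300),interpolation=2) if 0 else cv2.resize(im[80:340,100:500],(800,520),interpolation=2))
"
```

```text
grasp panel mm [  2.3   0.2 134.8] rot err [-0.001 -0.007  0.246] F panel [ 0.2 -0.8 -0.4] w 0.03403501317884617 ff 0.0 t 12.1333
```

View pics/w5.png

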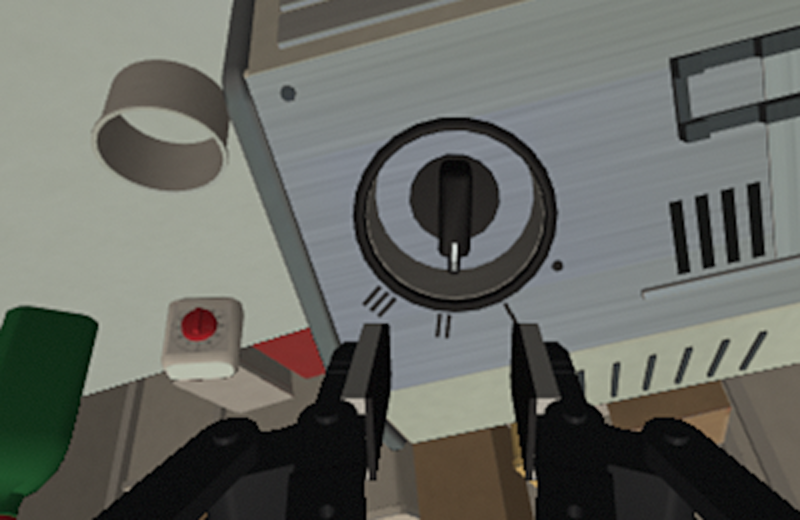

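The pointer at ≈(454,255) sits next to the two-stroke mark, at about 1.11 rad, and the knob has come fully out. The cutter hasn't moved and the gripper is clear, so I'm handing in.

```bash
python3 -c "
from workcell import *
print(sign_off())"
```

```text
the job is handed in; nothing more can be done
None
```

I handed the job in at about 12 s: the vent knob is down in the open notch, and the thermostat is sprung out and locked at about 1.11 rad, within the two-stroke range. I never touched the dredger, cutter or bowl; the hand-in returned no verdict.

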